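# Hang the clay punches on the stepped rack

## Task

Pull the three clay punches out of the clay caddy and hang each by its handle in its own fork of the stepped wooden rack: the longest first, on the tallest fork, then the middle one on the middle fork, then the shortest on the lowest. Each must hang straight down with its shank well back in the slot and the handle resting on both prongs; lower them on, do not drop them, and do not shift the vase, the bowl or the jar.

Things in the scene. Friction and masses are not known exactly. Their poses are not given: they have to be found in the camera images.
- caddy: Fixed block of red-brown fired clay, 80 x 220 x 90 mm (its x, y, z), the holder of the punches. Origin: centre of its underside; z up. Three round wells of 25 mm diameter in a row along its y axis, at y = -70, 0 and +70 mm, 80 mm deep (well floor 10 mm above the table). One punch stands in each well, in any order.
- rack: Fixed pale wood rack. Origin: underside, z up. Base x -40 to 60, y +-120 mm, 12 mm thick. Posts (x -16 to 8 mm, 46 mm wide) at y = 80 (tall), 0 (mid), -80 mm (low), each topped by a fork: two level prongs (12 mm wide, 10 mm thick) pointing to the rack's +x, away from the robot. Slot between them 22 mm wide, from x = 8 (closed) to 46 mm (open mouth). Prong and post tops flush, nothing higher.
- punch_long: The long clay punch, 200 mm long, standing handle up in a caddy well: plain steel shank 14 mm in diameter and 150 mm long, under a cylindrical wooden handle 36 mm in diameter and 50 mm high with a brass band. About 0.11 kg. The punches differ only in shank length. Origin: centre of the shank's flat lower end; z towards the handle. The shank passes a fork's slot, the handle does not.
- collar_long (a point): On the axis of the long punch, at the flat underside of its handle (150 mm above its lower end, 50 mm below its top).
- punch_middle: The middle clay punch, 170 mm long, standing handle up in a caddy well: plain steel shank 14 mm in diameter and 120 mm long, under a cylindrical wooden handle 36 mm in diameter and 50 mm high with a brass band. About 0.11 kg. The punches differ only in shank length. Origin: centre of the shank's flat lower end; z towards the handle. The shank passes a fork's slot, the handle does not.
- collar_middle (a point): On the axis of the middle punch, at the flat underside of its handle (120 mm above its lower end, 50 mm below its top).
- punch_short: The short clay punch, 140 mm long, standing handle up in a caddy well: plain steel shank 14 mm in diameter and 90 mm long, under a cylindrical wooden handle 36 mm in diameter and 50 mm high with a brass band. About 0.11 kg. The punches differ only in shank length. Origin: centre of the shank's flat lower end; z towards the handle. The shank passes a fork's slot, the handle does not.
- collar_short (a point): On the axis of the short punch, at the flat underside of its handle (90 mm above its lower end, 50 mm below its top).
- fork_tall (a point): Point in the slot of the rack's tall fork, level with the prong tops: 185 mm above the table, 12 mm from the slot's closed end and 26 mm from its mouth; axes as the rack's (x towards the mouth). The collar of a punch that hangs properly lies here.
- fork_mid (a point): Point in the slot of the rack's mid fork, level with the prong tops: 155 mm above the table, 12 mm from the slot's closed end and 26 mm from its mouth; axes as the rack's (x towards the mouth). The collar of a punch that hangs properly lies here.
- fork_low (a point): Point in the slot of the rack's low fork, level with the prong tops: 125 mm above the table, 12 mm from the slot's closed end and 26 mm from its mouth; axes as the rack's (x towards the mouth). The collar of a punch that hangs properly lies here.
- vase: Bystander: solid unfired brown clay vase, 115 mm high, 72 mm wide. Origin: centre of its underside.
- bowl: Bystander: white bowl, 100 mm wide, 50 mm high. Origin: centre of its underside.
- jar: Bystander: amber glass jar with black lid, 68 mm wide, 90 mm high. Origin: centre of its underside.

How it is judged:
By the outcome, as a careful person would: the job done as asked, in the order asked, and still so for the second after the job is handed in, with the robot touching nothing.
It also fails if it takes over 72 s, if anything falls off the work surface, if the arm or the gripper's body presses on something with over 40 N, if the wrist force passes 120 N, or if a joint passes its speed limit or range.

## Robot

A 6-joint arm with a two-finger parallel gripper is mounted at the origin on the work surface. World frame = base frame: x ahead of the robot, y to its left, z up, the work surface at z = 0. Lengths are in m, angles in rad, forces in N, time in s.
With the tool pointing down it reaches from about 0.3 to 0.775 m from the base axis. Payload 14.6 kg.
Tool frame: the origin (TCP) lies midway between the tips of the shut fingers; the grasp point (between the pads) lies 19 mm behind it (ctrl.tcp_to_grasp is the z of the grasp point in the tool frame, in m); z points along the fingers, y is the line along which they close (so a half turn about z gives the same grasp; the last joint's range is limited). The gripper opens to 94 mm and grips with 3 to 60 N. Pads are 16 mm wide; open, the fingers measure 119 mm over their backs; the gripper's body (75 mm by 177 mm) begins 78 mm behind the grasp point.
Start: joints at [1.218, 0.3, 1.521, -0, 1.321, -0.067], TCP at [0.155, 0.528, 0.205] pointing down, gripper open.
Joint ranges: [-3.03, 3.03], [-0.79, 2.21], [0.23, 2.52], [-1.04, 4.18], [0, 3.07], [-2.55, 2.55]. Speed limits (rad/s): [2.22, 2.22, 2.57, 3.14, 3.14, 3.14].

## Interface

Orientations are given as [roll, pitch, yaw] about the fixed x, y, z axes, in that order (R = Rz(yaw) Ry(pitch) Rx(roll)).
In Python, from station import monitor, camera, ctrl gives the robot as it stands.
- The arm moves only by the tool apply_moves, never from a script. Its argument "plan" is one flat list of numbers, 4 for each row, row after row: the shift along the tool's x, y, z in mm, then the turn about the tool's z in rad. In form: [dx, dy, dz, spin, dx, dy, dz, spin, ...]. A call has 1 to 20 rows; each row shifts and turns the commanded pose from where the row before left it, along the tool's axes as they then stand; what a row does not reach is not made up. A row lasts 1/10 s, in which the tool goes at most 50 mm and 8.59 degrees, less where a joint would pass 70% of its speed; a pose out of reach is approached as far as the arm can. A call is refused whole if a number of a shift passes 50 or a number of a turn 0.15, either way. A call with a gripper value outside its range is refused whole. "hand" is the gripper command: -1 is shut, 1 is fully open, values between are in proportion, set as the call begins (left out, the last holds). The fingers move at their own pace and stop on an object; "squeeze" is the grip in N (left out, the last holds). Time passes only in rows, so rows that do not move let the fingers close. It gives the time, the measured TCP pose, the force, the opening and the grip force at its end, in the units of the state.
- monitor.get_obs(): the state, without advancing time (a new reading comes with each control period).
- camera(name): name is "scene" or "top"; returns a dict with "image" (420x560x3 uint8, red, green, blue), "range_z" (420x560 float32, m along the optical axis (not along the pixel's ray), 0 where there is no reading), "mtx" (3x3 intrinsics, pixels), "rvec" (rotation vector, rad) and "tvec" (3), from world to camera coordinates, as OpenCV has them. Camera axes: x right, y down, z forward; pixel columns grow to the right and rows downward; lengths in m; the calibration is good to about 2 mm. A picture is of the moment at which its call begins.
- ctrl.hand_in(): hands the job in; it is judged then, once.
The state is a dict: "time_s": time; "qpos": joint angles; "joint_vel": joint speeds; "tau": joint torques, N m; "ee_pos": TCP position; "eef_rot": TCP orientation; "force": force on the tool from outside, world axes, zero at the start; "moment": the same for the moment, N m; "grip_width": finger opening in m; "grip_force": force on a finger pad.
Only numpy, scipy, OpenCV 4.12 (cv2) and the standard library are available. Lean on these libraries where they do the work, as an engineer would, in place of code of your own. Each camera call takes 0.05 s, during which the arm holds its last target. There are 200 camera calls.

## Working session

There is one attempt and no reset: what is moved stays moved. The work goes in short steps, Python scripts to look and compute and a tool call to move; the robot and the scene stay as the last step left them, time stands still between calls to the robot, and variables do not carry over. Pictures are saved under pics/ and viewed, at most 10 in all, crops included, and the job is handed in when it is done.

Besides the shell and the picture viewer there is one more tool, called after "Call:" as name(argument=value, ...) on one line, values as JSON. apply_moves: Moves the arm, as the interface text tells. Its arguments: {"type":"object","properties":{"plan":{"type":"array","items":{"type":"number"}},"hand":{"type":"number"},"squeeze":{"type":"number"}},"required":["plan"]}

```bash
mkdir -p pics; python3 - <<'E'
from station import monitor,camera,ctrl
import cv2,numpy as np
print(monitor.get_obs(), ctrl.tcp_to_grasp)
for n in("scene","top"):
    c=camera(n); np.savez(n+".npz",**c); cv2.imwrite(f"pics/{n}0.png",c["image"][:,:,::-1])
    R=cv2.Rodrigues(c["rvec"])[0]; print(n,c["mtx"].tolist(),-R.T@np.ravel(c["tvec"]),R.round(3).tolist())
E
```

```text
{'time_s': 0.0, 'qpos': array([ 1.21843142e+00,  3.00474420e-01,  1.52159105e+00,  1.19574922e-05,
        1.32068648e+00, -6.66037016e-02]), 'joint_vel': array([ 0.00052801,  0.00013261, -0.00118271,  0.00279131, -0.00024959,
        0.00040281]), 'tau': array([ 7.18983938e-04, -5.31808376e+01, -3.52740490e+01,  7.08535127e-02,
        2.45311571e-02, -8.36211211e-05]), 'ee_pos': array([0.15494892, 0.52744761, 0.20488029]), 'eef_rot': array([-3.14043670e+00, -8.87126079e-05,  2.85582843e+00]), 'force': array([-0.45762874, -0.25890732,  0.66974136]), 'moment': array([ 0.00563888, -0.0236079 ,  0.05282555]), 'grip_force': 0.0, 'grip_width': 0.09401941796476951} -0.0188
scene [[514.5482686309792, 0.0, 283.0022118941187], [0.0, 514.5482686309792, 212.32460064571953], [0.0, 0.0, 1.0]] [ 1.26621472 -0.78480951  1.11713908] [[0.777, 0.63, -0.011], [0.413, -0.522, -0.746], [-0.475, 0.575, -0.666]]
top [[494.0550320602965, 0.0, 280.47211855787083], [0.0, 494.0550320602965, 204.4823721213842], [0.0, 0.0, 1.0]] [0.42775286 0.03802841 1.44252699] [[-0.007, -1.0, -0.002], [-0.995, 0.007, -0.102], [0.102, 0.001, -0.995]]
```

View pics/scene0.png

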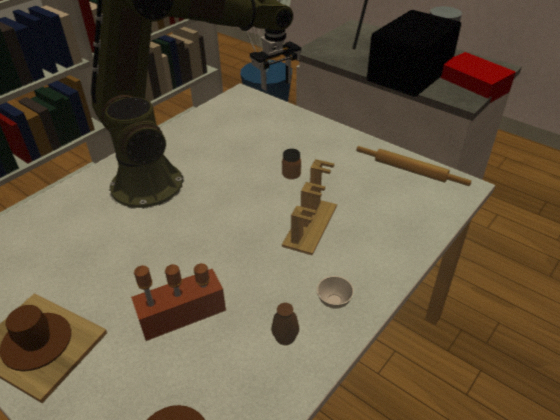

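View pics/top0.png

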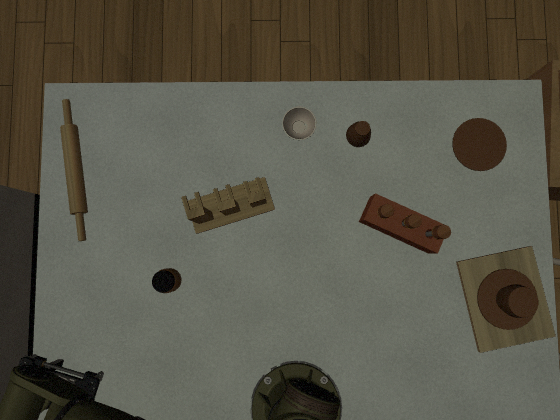

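The top view shows the caddy around (405,222), with the punches at about (441,231), (411,221) and (386,211), long to short. The rack is around (228,203) with the tall fork on the left, the jar at (167,280), the bowl at (299,123) and the vase at (358,133). The scene view agrees.

```bash
cat > h.py <<'E'
import cv2,numpy as np
def cloud(c):
    K=c["mtx"];R=cv2.Rodrigues(c["rvec"])[0];t=np.ravel(c["tvec"])
    z=c["range_z"];v,u=np.mgrid[:420,:560]
    P=np.stack([(u-K[0,2])/K[0,0]*z,(v-K[1,2])/K[1,1]*z,z],-1)
    return (P-t)@R
E
python3 - <<'E'
from h import *
for n in("scene","top"):
    c=np.load(n+".npz"); P=cloud(c); ok=c["range_z"]>0; hsv=cv2.cvtColor(c["image"],cv2.COLOR_RGB2HSV)
    X,Y,Z=P[...,0],P[...,1],P[...,2]
    print(n,"table z",np.median(Z[ok&(X>.3)&(X<.8)&(abs(Y)<.1)]))
    reg=ok&(X>.35)&(X<.85)&(Y>-.5)&(Y<.4)&(Z>.02)&(Z<.26)
    k,lab,st,ce=cv2.connectedComponentsWithStats(reg.astype(np.uint8))
    for i in range(1,k):
        if st[i,4]<40: continue
        m=lab==i; print(i,st[i],"max z",Z[m].max().round(3),"xyz mean",P[m].mean(0).round(3),"min",P[m].min(0).round(3),"max",P[m].max(0).round(3))
    def box(m,name):
        r=cv2.minAreaRect(P[m][:,:2].astype(np.float32)*1000); print(name,m.sum(),np.round(r[0],1),np.round(r[1],1),round(r[2],1),"z",np.median(Z[m]).round(4))
    box(reg&(Y<-.1)&(X<.7)&(Z>.08)&(Z<.096)&(X<.66),"caddytop")
    for zz in(.15,.18,.21):
        m=reg&(Y<-.1)&(X<.66)&(abs(Z-zz)<.008)
        k,lab,st,ce=cv2.connectedComponentsWithStats(m.astype(np.uint8))
        for i in range(1,k):
            if st[i,4]>15: box(lab==i,"punch%.2f"%zz)
    for zz in(.125,.155,.185):
        m=reg&(Y>.0)&(X>.42)&(X<.68)&(abs(Z-zz)<.008)
        k,lab,st,ce=cv2.connectedComponentsWithStats(m.astype(np.uint8))
        for i in range(1,k):
            if st[i,4]>15: box(lab==i,"fork%.3f"%zz)
    m=ok&(Y>.0)&(Y<.35)&(X>.42)&(X<.68)&(Z>.006)&(Z<.02); box(m,"base")
E
```

```text
scene table z -0.0007843327089713968
1 [283 149  19  27 389] max z 0.097 xyz mean [0.377 0.347 0.063] min [0.35  0.323 0.02 ] max [0.397 0.391 0.097]
2 [ 291  159   44   85 1414] max z 0.189 xyz mean [0.577 0.173 0.118] min [0.522 0.077 0.02 ] max [0.64  0.296 0.189]
3 [ 132  263   94   74 4280] max z 0.214 xyz mean [ 0.527 -0.318  0.094] min [ 0.434 -0.421  0.02 ] max [ 0.6   -0.189  0.214]
4 [317 276  37  33 578] max z 0.055 xyz mean [ 0.799 -0.006  0.037] min [ 0.758 -0.067  0.02 ] max [0.849 0.034 0.055]
5 [272 303  28  40 847] max z 0.12 xyz mean [ 0.785 -0.2    0.077] min [ 0.745 -0.223  0.021] max [ 0.81  -0.156  0.12 ]
caddytop 1903 [ 515.3 -304.5] [220.2  89.2] 65.2 z 0.0886
punch0.15 133 [ 545.1 -242. ] [36.4 33.9] 88.9 z 0.1483
punch0.15 61 [ 523.3 -310.8] [35.2 17.3] 53.5 z 0.1493
punch0.18 141 [ 515.4 -305.4] [34.4 35.1] 48.3 z 0.178
punch0.18 67 [ 493.7 -373.7] [34.9 17.6] 57.3 z 0.1796
punch0.21 151 [ 486.3 -368.5] [34.8 35.4] 11.7 z 0.2085
fork0.125 30 [549.  249.9] [43.3 24.7] 64.8 z 0.1278
fork0.125 42 [573.8 167.6] [35.  20.1] 62.5 z 0.1237
fork0.125 209 [604.5 111
[... 1067 characters left out ...]
497  0.02 ] max [ 0.411 -0.469  0.027]
18 [152 268  29  17 391] max z 0.099 xyz mean [0.37  0.353 0.08 ] min [0.35  0.326 0.022] max [0.394 0.39  0.099]
caddytop 1706 [ 513.9 -303.9] [221.6  81.3] 64.6 z 0.0908
punch0.15 145 [ 543.9 -240.3] [33.4 34.4] 44.3 z 0.1506
punch0.15 21 [ 509.7 -292.8] [34.  13.2] 22.2 z 0.1481
punch0.18 158 [ 513.8 -302.8] [34.  33.4] 89.2 z 0.1813
punch0.18 25 [ 485.7 -352.4] [ 7.3 28. ] 85.2 z 0.1802
punch0.21 170 [ 483.9 -366. ] [34.7 32.6] 88.4 z 0.2105
fork0.125 284 [602.6 111. ] [63. 46.] 16.8 z 0.1258
fork0.155 294 [579.6 187.5] [62.4 46.2] 16.6 z 0.1555
fork0.185 325 [556.2 263.8] [62.4 46.2] 17.3 z 0.1856
base 2119 [549.4 175. ] [349.2 257.5] 89.6 z 0.0119
```

```bash
python3 - <<'E'
import cv2,numpy as np
i=np.load("top.npz")["image"]
a=cv2.resize(i[165:245,170:290],None,fx=5,fy=5,interpolation=2); b=cv2.resize(i[180:265,350:470],None,fx=5,fy=5,interpolation=2)[:180*5]
o=np.vstack([a,b]); o=cv2.resize(o,None,fx=.72,fy=.72); o=cv2.convertScaleAbs(o,alpha=1.6); print(o.shape); cv2.imwrite("pics/crop.png",o[:,:,::-1])
E
```

```text
(594, 432, 3)
```

View pics/crop.png

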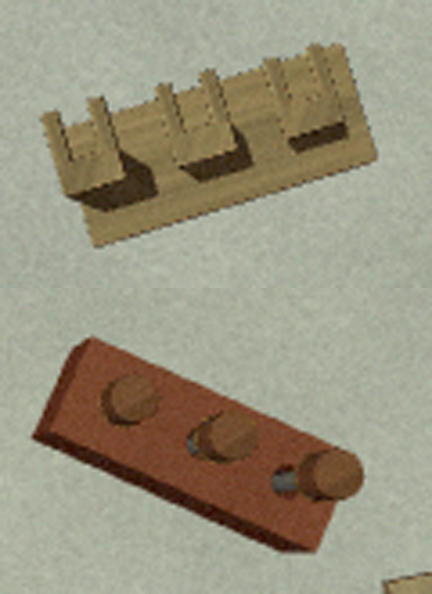

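The crop shows the rack slots opening away from the robot, with no overlap. All three punches stand upright, the long one in the right-hand well. I'll start by turning the tool so the fingers close across the caddy row.

Call:
apply_moves(plan=[0,0,-8,0.144,0,0,-8,0.144,0,0,-8,0.144,0,0,-8,0.144,0,0,-8,0.144,0,0,-8,0.144,0,0,-8,0.144,0,0,-8,0.144,0,0,-8,0.144,0,0,-8,0.144,0,0,-8,0.144,0,0,-8,0.144,0,0,0,0], hand=1, squeeze=25)

```text
time_s: 1.4
ee_pos: [0.1551, 0.5279, 0.3021]
eef_rot: [-3.141, -0.001, 1.125]
force: [-0.2, -0.3, -0.1]
grip_width: 0.0941
grip_force: 0.0
```

```bash
cat > d.py <<'E'
import sys,numpy as np
from station import monitor
from scipy.spatial.transform import Rotation as Ro
o=monitor.get_obs(); R=Ro.from_euler("xyz",o["eef_rot"])
p=o["ee_pos"]*1000; print("t",o["time_s"],"p",p.round(1),"rpy",o["eef_rot"].round(3),"q",o["qpos"].round(2),"F",o["force"].round(1),"w",o["grip_width"].round(4),o["grip_force"])
for a in sys.argv[1:]:
    g=np.array(eval(a),float); d=R.inv().apply(g-p); n=np.ceil(np.linalg.norm(d)/35); print(g,d.round(1),"len",np.linalg.norm(d).round(),"n",n,(d/n).round(2)); p=g
E
python3 d.py "[480,100,305]" "[485,-367,305]"
```

```text
Traceback (most recent call last):
  File "d.py", line 5, in <module>
    p=o["ee_pos"]*1000; print("t",o["time_s"],"p",p.round(1),"rpy",o["eef_rot"].round(3),"q",o["qpos"].round(2),"F",o["force"].round(1),"w",o["grip_width"].round(4),o["grip_force"])
                                                                                                                                            ^^^^^^^^^^^^^^^^^^^^^
AttributeError: 'float' object has no attribute 'round'
```

```bash
sed -i 's/o\["grip_width"\].round(4)/round(o["grip_width"],4)/' d.py
python3 d.py "[480,100,305]" "[485,-367,305]"
```

```text
t 1.4 p [155.1 527.9 302.1] rpy [-3.141e+00 -1.000e-03  1.125e+00] q [1.22 0.25 1.37 0.   1.53 1.66] F [-0.2 -0.3 -0.1] w 0.0941 0.0
[480. 100. 305.] [-246.1  477.5   -3.2] len 537.0 n 16.0 [-15.38  29.84  -0.2 ]
[ 485. -367.  305.] [-419.3  205.7   -0.5] len 467.0 n 14.0 [-29.95  14.69  -0.03]
```

Call:
apply_moves(plan=[-15.4,29.8,0,0,-15.4,29.8,0,0,-15.4,29.8,0,0,-15.4,29.8,0,0,-15.4,29.8,0,0,-15.4,29.8,0,0,-15.4,29.8,0,0,-15.4,29.8,0,0,-15.4,29.8,0,0,-15.4,29.8,0,0,-15.4,29.8,0,0,-15.4,29.8,0,0,-15.4,29.8,0,0,-15.4,29.8,0,0,-15.4,29.8,0,0,-15.4,29.8,0,0,-30,14.7,0,0,-30,14.7,0,0,-30,14.7,0,0,-30,14.7,0,0])

```text
time_s: 3.4
ee_pos: [0.4816, -0.0343, 0.3008]
eef_rot: [-3.141, 0.0, 1.133]
force: [1.5, 0.2, -0.5]
grip_width: 0.0938
grip_force: 0.0
```

Call:
apply_moves(plan=[-30,14.7,0,0,-30,14.7,0,0,-30,14.7,0,0,-30,14.7,0,0,-30,14.7,0,0,-30,14.7,0,0,-30,14.7,0,0,-30,14.7,0,0,-30,14.7,0,0,-20,10,0,0,0,0,0,0,0,0,0,0])

```text
time_s: 4.6
ee_pos: [0.486, -0.3557, 0.3006]
eef_rot: [-3.14, -0.0, 1.13]
force: [-0.2, -0.7, -0.2]
grip_width: 0.0942
grip_force: 0.0
```

```bash
python3 d.py "[485,-367,172]"
```

```text
t 4.6 p [ 486.  -355.7  300.6] rpy [-3.14 -0.    1.13] q [-0.69  0.37  1.21  0.    1.56 -0.25] F [-0.2 -0.7 -0.2] w 0.0942 0.0
[ 485. -367.  172.] [-10.7   4.1 128.6] len 129.0 n 4.0 [-2.68  1.01 32.15]
```

Call:
apply_moves(plan=[-10.7,4.1,20,0,0,0,25,0,0,0,25,0,0,0,25,0,0,0,20,0,0,0,15,0,0,0,0,0,0,0,0,0])

```text
time_s: 5.4
ee_pos: [0.4856, -0.3667, 0.1722]
eef_rot: [3.141, 0.0, 1.13]
force: [-0.1, 0.2, 1.2]
grip_width: 0.0939
grip_force: 0.0
```

Call:
apply_moves(plan=[0,0,0,0,0,0,0,0,0,0,0,0,0,0,0,0,0,0,0,0,0,0,0,0,0,0,0,0,0,0,0,0], hand=-1, squeeze=25)

```text
time_s: 6.2
ee_pos: [0.4852, -0.3674, 0.1714]
eef_rot: [-3.141, -0.0, 1.128]
force: [0.1, -0.6, 0.4]
grip_width: 0.0358
grip_force: 25.0
```

```bash
python3 d.py
```

```text
t 6.2 p [ 485.2 -367.4  171.4] rpy [-3.141 -0.     1.128] q [-0.71  0.46  1.39 -0.    1.3  -0.27] F [ 0.1 -0.6  0.4] w 0.0358 24.980049384757876
```

Call:
apply_moves(plan=[0,0,-6,0,0,0,-14,0,0,0,-20,0,0,0,-20,0,0,0,-20,0,0,0,-20,0,0,0,-20,-0.123,0,0,-20,-0.123,0,0,-20,-0.123,0,0,-20,-0.123,0,0,-10,-0.123,0,0,-6,-0.123,0,0,0,0,0,0,0,0])

```text
time_s: 7.6
ee_pos: [0.4852, -0.3673, 0.3678]
eef_rot: [3.141, 0.0, 1.862]
force: [0.0, 0.7, -2.3]
grip_width: 0.0354
grip_force: 25.0
```

```bash
python3 d.py "[561.5,265,367]"
cat > m.py <<'E'
# image of now: held punch: low-slice centre vs TCP, both views
import sys
from h import *
from station import monitor,camera
o=monitor.get_obs(); p=o["ee_pos"]*1000; off=float(sys.argv[1]); L=float(sys.argv[2]); tag=sys.argv[3]
for n in("scene","top"):
    c=camera(n); P=cloud(c)*1000; cv2.imwrite(f"pics/{tag}_{n}.png",c["image"][:,:,::-1])
    near=(c["range_z"]>0)&(np.hypot(P[...,0]-p[0],P[...,1]-p[1])<40)
    zc=p[2]-off
    for lo,hi,nm in((zc-L,zc-L*.6,"shank low"),(zc-L*.5,zc-5,"shank up"),(zc-3,zc+9,"handle low")):
        q=P[near&(P[...,2]>lo)&(P[...,2]<hi)]
        if len(q)>4: print(n,nm,len(q),"mean-tcp",(q.mean(0)-p).round(1),"min",(q.min(0)-p).round(1),"max",(q.max(0)-p).round(1))
E
python3 m.py 11.4 150 lift1
```

```text
t 7.6 p [ 485.2 -367.3  367.8] rpy [3.141 0.    1.862] q [-0.71  0.38  1.04 -0.    1.71 -1.  ] F [ 0.   0.7 -2.3] w 0.0354 24.97268484905362
[561.5 265.  367. ] [583.7 254.7   0.7] len 637.0 n 19.0 [30.72 13.41  0.04]
scene shank low 113 mean-tcp [   5.5   -4.  -130.4] min [  -1.6   -9.6 -161. ] max [  10.7    4.6 -101.4]
scene shank up 135 mean-tcp [  5.8  -3.6 -53.2] min [ -1.6  -9.  -84.7] max [ 10.    5.5 -21. ]
scene handle low 45 mean-tcp [13.6 -9.9 -6.4] min [ -4.3 -20.  -11.8] max [21.6  7.2 -2.5]
top shank low 46 mean-tcp [   0.     4.3 -129.2] min [  -6.    -1.5 -159.7] max [   7.7    7.1 -102.4]
top shank up 41 mean-tcp [  0.7   4.6 -62.4] min [ -5.2   0.1 -85.5] max [  7.9   7.1 -38. ]
top handle low 10 mean-tcp [ 5.9 15.  -4.1] min [-7.4  9.9 -7.1] max [16.5 17.4 -2.5]
```

Call:
apply_moves(plan=[15,6.7,0,0,30.7,13.4,0,0,30.7,13.4,0,0,30.7,13.4,0,0,30.7,13.4,0,0,30.7,13.4,0,0,30.7,13.4,0,0,30.7,13.4,0,0,30.7,13.4,0,0,30.7,13.4,0,0,30.7,13.4,0,0,30.7,13.4,0,0,30.7,13.4,0,0,30.7,13.4,0,0,30.7,13.4,0,0,30.7,13.4,0,0,30.7,13.4,0,0,30.7,13.4,0,0,30.7,13.4,0,0,15,6.7,0,0])

```text
time_s: 9.7
ee_pos: [0.5584, 0.2672, 0.3669]
eef_rot: [-3.141, -0.0, 1.867]
force: [0.2, -1.0, -2.1]
grip_width: 0.0354
grip_force: 25.0
```

Call:
apply_moves(plan=[0,0,0,0,0,0,0,0,0,0,0,0])

```text
time_s: 10.0
ee_pos: [0.5592, 0.2634, 0.3677]
eef_rot: [3.141, 0.0, 1.865]
force: [0.1, -0.8, -1.1]
grip_width: 0.0354
grip_force: 25.0
```

```bash
python3 d.py "[561.5,265,367]"; python3 m.py 11.4 150 rack1
```

```text
t 10.0 p [559.2 263.4 367.7] rpy [3.141 0.    1.865] q [ 0.38  0.41  1.01 -0.    1.72  0.09] F [ 0.1 -0.8 -1.1] w 0.0354 24.972844091244042
[561.5 265.  367. ] [0.8 2.6 0.7] len 3.0 n 1.0 [0.85 2.61 0.74]
scene shank low 75 mean-tcp [   4.8   -5.7 -129. ] min [  -4.6  -12.9 -160.5] max [  12.     6.7 -101.7]
scene shank up 96 mean-tcp [  5.   -5.4 -53.1] min [ -3.  -13.  -86.1] max [ 11.4   4.2 -19.9]
scene handle low 32 mean-tcp [ 10.4 -13.   -6.8] min [ -6.4 -22.8 -12.9] max [20.9  2.  -2.4]
```

```bash
python3 -c "
import cv2
i=cv2.imread('pics/rack1_scene.png')[40:270,200:460]; cv2.imwrite('pics/r1.png',cv2.convertScaleAbs(cv2.resize(i,None,fx=2.5,fy=2.5),alpha=1.6))"
```

```text
(no output)
```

View pics/r1.png

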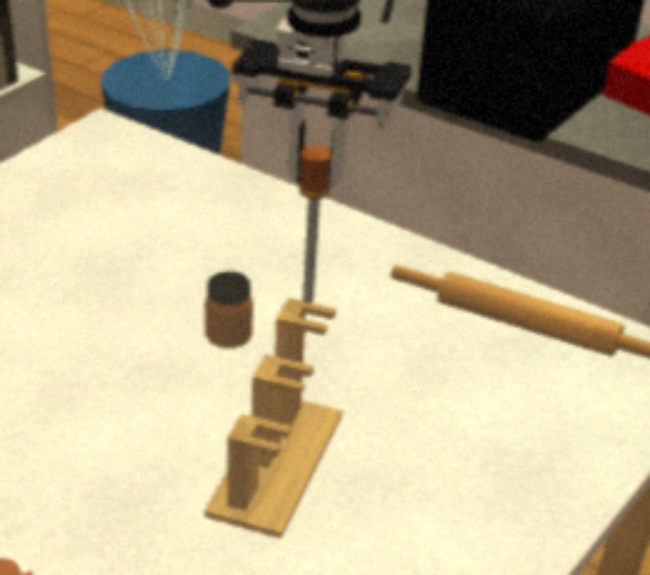

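The punch hangs vertical in the gripper over the tall fork: shank tip near crop pixel (308,300), slot at about (310,315). Next I'll correct the position and lower slowly.

Call:
apply_moves(plan=[0.8,2.6,0,0,0,0,8,0,0,0,8,0,0,0,8,0,0,0,8,0,0,0,8,0,0,0,0,0,0,0,0,0])

```text
time_s: 10.9
ee_pos: [0.5617, 0.2656, 0.3275]
eef_rot: [3.142, 0.0, 1.866]
force: [-0.4, -1.1, -1.6]
grip_width: 0.0356
grip_force: 25.0
```

```bash
python3 d.py "[561.5,265,196.5]"; python3 m.py 11.4 150 low1
```

```text
t 10.9 p [561.7 265.6 327.5] rpy [3.142 0.    1.866] q [ 0.38  0.42  1.09 -0.    1.64  0.09] F [-0.4 -1.1 -1.6] w 0.0356 24.972707759588957
[561.5 265.  196.5] [ -0.5  -0.4 131. ] len 131.0 n 4.0 [-0.13 -0.1  32.75]
scene shank low 260 mean-tcp [  -2.1   -7.9 -142.1] min [ -37.3  -32.3 -161.2] max [  33.3   30.9 -101.9]
scene shank up 91 mean-tcp [  5.   -5.2 -52.3] min [ -4.2 -11.5 -86.1] max [ 10.9   4.9 -19.7]
scene handle low 32 mean-tcp [ 10.5 -13.1  -6.4] min [ -6.7 -19.6 -11.9] max [21.6 -0.9 -2.9]
top shank low 121 mean-tcp [  -0.4  -18.7 -142. ] min [ -30.4  -30.8 -158.7] max [  28.9   -4.5 -133.5]
```

```bash
python3 -c "
import cv2,numpy as np
a=cv2.imread('pics/low1_scene.png')[145:205,280:360]; b=cv2.imread('pics/low1_top.png')[165:235,150:250]
cv2.imwrite('pics/l1.png',cv2.convertScaleAbs(np.hstack([cv2.resize(a,(400,300),interpolation=2),cv2.resize(b,(400,300),interpolation=2)]),alpha=1.8))"
```

```text
(no output)
```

View pics/l1.png

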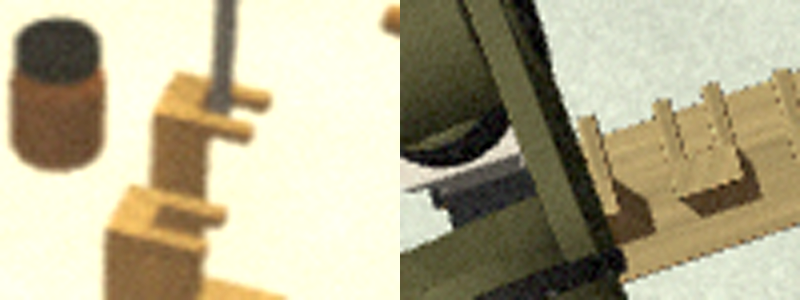

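The scene half shows the shank tip inside the tall slot at about (215,105), and the wrist force is near zero. I'll keep lowering, slowly at the end.

Call:
apply_moves(plan=[0,0,10,0,0,0,10,0,0,0,10,0,0,0,10,0,0,0,10,0,0,0,10,0,0,0,10,0,0,0,10,0,0,0,10,0,0,0,10,0,0,0,10,0,0,0,8,0,0,0,5,0,0,0,3,0,0,0,2,0,0,0,0,0,0,0,0,0])

```text
time_s: 12.7
ee_pos: [0.5619, 0.2657, 0.1998]
eef_rot: [3.141, -0.0, 1.866]
force: [-0.4, -0.3, -1.2]
grip_width: 0.0355
grip_force: 25.0
```

Call:
apply_moves(plan=[0,0,1,0,0,0,1,0,0,0,0,0,0,0,0,0])

```text
time_s: 13.1
ee_pos: [0.5617, 0.2656, 0.1975]
eef_rot: [3.142, 0.0, 1.866]
force: [-0.4, 0.0, -1.1]
grip_width: 0.0358
grip_force: 25.0
```

Call:
apply_moves(plan=[0,0,0.5,0,0,0,0.5,0,0,0,0,0,0,0,0,0])

```text
time_s: 13.5
ee_pos: [0.5617, 0.2656, 0.1965]
eef_rot: [-3.142, 0.0, 1.866]
force: [0.6, 0.0, -1.2]
grip_width: 0.0359
grip_force: 25.0
```

Call:
apply_moves(plan=[0,0,0.5,0,0,0,0,0,0,0,0,0])

```text
time_s: 13.8
ee_pos: [0.5618, 0.2656, 0.1963]
eef_rot: [3.141, -0.0, 1.866]
force: [-2.2, -0.8, 3.5]
grip_width: 0.0353
grip_force: 25.0
```

Call:
apply_moves(plan=[0,0,0,0,0,0,0,0,0,0,0,0,0,0,0,0,0,0,0,0], hand=0.35)

```text
time_s: 14.3
ee_pos: [0.5617, 0.2656, 0.1958]
eef_rot: [-3.141, 0.0, 1.866]
force: [-0.1, -0.8, 0.4]
grip_width: 0.0635
grip_force: 0.0
```

Call:
apply_moves(plan=[0,0,-10,0,0,0,-15,0,0,0,-15,0,0,0,-15,0,0,0,-15,0,0,0,-20,0,0,0,-10,0,0,0,0,0])

```text
time_s: 15.1
ee_pos: [0.5621, 0.2657, 0.2977]
eef_rot: [3.139, -0.0, 1.866]
force: [-0.5, -0.6, 0.3]
grip_width: 0.0635
grip_force: 0.0
```

```bash
python3 d.py "[514.5,-304,297]"; python3 - <<'E'
from h import *
from station import camera
c=camera("scene"); P=cloud(c)*1000; cv2.imwrite("pics/hang1.png",c["image"][:,:,::-1])
X,Y,Z=[P[...,i] for i in range(3)]
n=(np.hypot(X-561,Y-265)<45)
for lo,hi in((228,245),(190,225),(60,110)):
    q=P[n&(Z>lo)&(Z<hi)]; print(lo,len(q),q.mean(0).round(1),q.min(0).round(1),q.max(0).round(1))
i=c["image"][100:250,260:360,::-1]; cv2.imwrite("pics/h1.png",cv2.convertScaleAbs(cv2.resize(i,None,fx=4,fy=4),alpha=1.7))
E
```

```text
t 15.1 p [562.1 265.7 297.7] rpy [ 3.139 -0.     1.866] q [ 0.38  0.42  1.15 -0.    1.57  0.09] F [-0.5 -0.6  0.3] w 0.0635 0.0
[ 514.5 -304.   297. ] [-531.3 -211.2   -0. ] len 572.0 n 17.0 [-31.25 -12.42  -0.  ]
228 78 [566.7 261.7 233.3] [547.8 246.7 228.4] [583.2 282.3 238. ]
190 112 [571.  252.9 207.4] [549.5 241.9 190.3] [586.3 269.7 224.9]
60 72 [558.3 255.2  82.1] [543.9 235.   60.4] [573.5 280.  109.3]
```

View pics/h1.png

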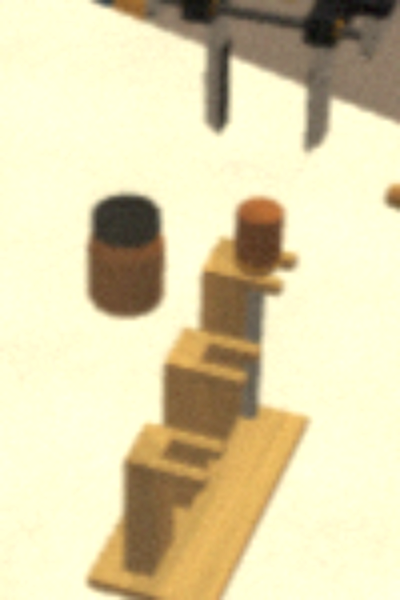

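The long punch hangs straight in the tall fork, handle at about (260,235) on both prongs. Now for the middle one.

Call:
apply_moves(plan=[-15.6,-6.2,0,0,-31.2,-12.4,0,0,-31.2,-12.4,0,0,-31.2,-12.4,0,0,-31.2,-12.4,0,0,-31.2,-12.4,0,0,-31.2,-12.4,0,0,-31.2,-12.4,0,0,-31.2,-12.4,0,0,-31.2,-12.4,0,0,-31.2,-12.4,0,0,-31.2,-12.4,0,0,-31.2,-12.4,0,0,-31.2,-12.4,0,0,-31.2,-12.4,0,0,-31.2,-12.4,0,0,-31.2,-12.4,0,0,-15.6,-6.2,0,0,0,0,0,0,0,0,0,0])

```text
time_s: 17.15
ee_pos: [0.514, -0.3026, 0.2955]
eef_rot: [-3.141, -0.001, 1.866]
force: [1.0, 0.4, -0.9]
grip_width: 0.0637
grip_force: 0.0
```

```bash
python3 d.py "[514.5,-304,141]"; python3 - <<'E'
from h import *
from station import camera
c=camera("scene"); P=cloud(c)*1000; X,Y,Z=[P[...,i] for i in range(3)]
for zz,x,y in((180,514,-304),(150,544,-241)):
    q=P[(np.hypot(X-x,Y-y)<30)&(abs(Z-zz)<8)]; r=cv2.minAreaRect(q[:,:2].astype(np.float32)); print(len(q),r)
q=P[(np.hypot(X-561,Y-265)<45)&(Z>228)&(Z<245)];print(q.mean(0))
E
```

```text
t 17.15 p [ 514.  -302.6  295.5] rpy [-3.141e+00 -1.000e-03  1.866e+00] q [-0.59  0.36  1.24  0.    1.55 -0.89] F [ 1.   0.4 -0.9] w 0.0637 0.0
[ 514.5 -304.   141. ] [-1.500e+00  1.000e-01  1.545e+02] len 155.0 n 5.0 [-3.100e-01  2.000e-02  3.091e+01]
145 ((515.0253295898438, -305.5237731933594), (34.765716552734375, 35.148162841796875), 51.55856704711914)
134 ((545.4414672851562, -242.15419006347656), (34.798988342285156, 34.117958068847656), 70.83671569824219)
[565.88086991 261.85997654 232.92377561]
```

Call:
apply_moves(plan=[-1.5,0,20,0,0,0,25,0,0,0,25,0,0,0,25,0,0,0,25,0,0,0,20,0,0,0,14,0,0,0,0,0,0,0,0,0])

```text
time_s: 18.1
ee_pos: [0.5151, -0.3043, 0.1428]
eef_rot: [3.141, 0.001, 1.866]
force: [0.2, -0.2, -0.4]
grip_width: 0.0635
grip_force: 0.0
```

Call:
apply_moves(plan=[0,0,0,0,0,0,0,0,0,0,0,0,0,0,0,0,0,0,0,0,0,0,0,0], hand=-1, squeeze=25)

```text
time_s: 18.7
ee_pos: [0.5148, -0.3047, 0.1423]
eef_rot: [3.141, 0.0, 1.866]
force: [0.2, 0.2, 3.1]
grip_width: 0.0357
grip_force: 25.0
```

Call:
apply_moves(plan=[0,0,-5,0,0,0,-10,0,0,0,-20,0,0,0,-20,0,0,0,-20,0,0,0,-20,0,0,0,-20,0,0,0,-20,0,0,0,-20,0,0,0,-15,0,0,0,0,0,0,0,0,0])

```text
time_s: 19.9
ee_pos: [0.5146, -0.3045, 0.3117]
eef_rot: [-3.141, -0.0, 1.866]
force: [-1.0, -0.4, -1.0]
grip_width: 0.0355
grip_force: 25.0
```

```bash
python3 d.py "[585,189,312]";python3 m.py 12.3 120 lift2
```

```text
t 19.9 p [ 514.6 -304.5  311.7] rpy [-3.141 -0.     1.866] q [-0.6   0.36  1.2   0.    1.58 -0.89] F [-1.  -0.4 -1. ] w 0.0355 24.955333719262853
[585. 189. 312.] [ 4.517e+02  2.109e+02 -3.000e-01] len 499.0 n 15.0 [ 3.012e+01  1.406e+01 -2.000e-02]
scene shank low 82 mean-tcp [   4.1   -1.9 -107.8] min [  -6.    -7.1 -132.1] max [  9.7   6.1 -85.8]
scene shank up 95 mean-tcp [  5.   -2.  -47.7] min [ -1.9  -7.9 -72.2] max [ 10.    7.3 -22.4]
scene handle low 35 mean-tcp [12.5 -9.  -7. ] min [ -8.4 -18.7 -13.2] max [19.4  6.9 -3.3]
top shank low 27 mean-tcp [  -1.8    6.3 -105.3] min [  -7.4    1.3 -127.4] max [  5.3   9.2 -86.4]
top shank up 17 mean-tcp [ -2.    6.4 -61.5] min [ -6.7   1.4 -71.4] max [  5.3   9.4 -49.4]
top handle low 7 mean-tcp [ 2.  18.2 -5.9] min [-5.9 16.4 -8.6] max [10.5 19.4 -3.4]
```

Call:
apply_moves(plan=[15,7.1,0,0,30,14.1,0,0,30,14.1,0,0,30,14.1,0,0,30,14.1,0,0,30,14.1,0,0,30,14.1,0,0,30,14.1,0,0,30,14.1,0,0,30,14.1,0,0,30,14.1,0,0,30,14.1,0,0,30,14.1,0,0,30,14.1,0,0,30,14.1,0,0,15,7.1,0,0,0,0,0,0,0,0,0,0,0,0,0,0])

```text
time_s: 21.9
ee_pos: [0.5863, 0.1865, 0.312]
eef_rot: [3.142, 0.0, 1.865]
force: [0.2, -0.2, -1.8]
grip_width: 0.0352
grip_force: 25.0
```

```bash
python3 d.py "[586.4,187.9,312]";python3 m.py 12.3 120 rack2
```

```text
t 21.9 p [586.3 186.5 312. ] rpy [3.142 0.    1.865] q [ 0.25  0.4   1.14 -0.    1.6  -0.05] F [ 0.2 -0.2 -1.8] w 0.0352 24.9553253618069
[586.4 187.9 312. ] [1.3 0.5 0. ] len 1.0 n 1.0 [1.33 0.55 0.03]
scene shank low 59 mean-tcp [   3.1   -3.3 -109. ] min [  -6.4   -9.6 -131.1] max [  9.2   8.1 -84.4]
scene shank up 77 mean-tcp [  4.2  -3.6 -46.3] min [ -5.4  -9.3 -72.1] max [ 12.8   7.5 -19.6]
scene handle low 32 mean-tcp [  9.3 -10.9  -7.4] min [ -8.8 -17.8 -12.7] max [19.9  6.9 -3.4]
```

Lowering 30 mm so the tip enters the slot at 155 mm, then checking the force.

Call:
apply_moves(plan=[1.3,0.5,0,0,0,0,8,0,0,0,8,0,0,0,8,0,0,0,8,0,0,0,8,0,0,0,0,0,0,0,0,0])

```text
time_s: 22.8
ee_pos: [0.5864, 0.1889, 0.272]
eef_rot: [-3.142, -0.0, 1.866]
force: [-0.2, 0.9, -1.2]
grip_width: 0.0357
grip_force: 25.0
```

```bash
python3 d.py; python3 -c "
from station import camera
import cv2,numpy as np
a=camera('scene')['image'][150:220,280:360,::-1]
cv2.imwrite('pics/l2.png',cv2.convertScaleAbs(cv2.resize(a,None,fx=6,fy=6,interpolation=2),alpha=1.8))"
```

```text
t 22.8 p [586.4 188.9 272. ] rpy [-3.142 -0.     1.866] q [ 0.25  0.41  1.22  0.    1.51 -0.04] F [-0.2  0.9 -1.2] w 0.0357 24.95551081839949
```

View pics/l2.png

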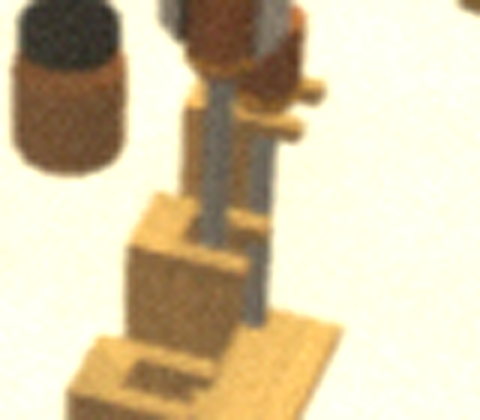

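The shank tip is inside the mid slot at about (212,235). Lowering on.

Call:
apply_moves(plan=[0,0,10,0,0,0,10,0,0,0,10,0,0,0,10,0,0,0,10,0,0,0,10,0,0,0,10,0,0,0,10,0,0,0,10,0,0,0,7,0,0,0,4,0,0,0,2,0,0,0,0,0,0,0,0,0])

```text
time_s: 24.25
ee_pos: [0.5866, 0.1889, 0.1693]
eef_rot: [3.141, 0.0, 1.866]
force: [0.3, 0.0, -1.0]
grip_width: 0.0359
grip_force: 25.0
```

Call:
apply_moves(plan=[0,0,0.7,0,0,0,0.5,0,0,0,0,0,0,0,0,0])

```text
time_s: 24.65
ee_pos: [0.5864, 0.1889, 0.1678]
eef_rot: [3.142, 0.0, 1.866]
force: [-0.3, 0.0, -1.2]
grip_width: 0.0358
grip_force: 25.0
```

Call:
apply_moves(plan=[0,0,0.5,0,0,0,0.3,0,0,0,0,0,0,0,0,0])

```text
time_s: 25.05
ee_pos: [0.5865, 0.1889, 0.1673]
eef_rot: [3.141, 0.0, 1.866]
force: [-1.2, -0.8, 3.1]
grip_width: 0.0355
grip_force: 25.0
```

Call:
apply_moves(plan=[0,0,0,0,0,0,0,0,0,0,0,0,0,0,0,0,0,0,0,0], hand=0.35)

```text
time_s: 25.55
ee_pos: [0.5864, 0.1889, 0.1669]
eef_rot: [-3.142, 0.0, 1.866]
force: [0.8, -0.0, -0.1]
grip_width: 0.0632
grip_force: 0.0
```

Call:
apply_moves(plan=[0,0,-10,0,0,0,-15,0,0,0,-15,0,0,0,-15,0,0,0,-15,0,0,0,-20,0,0,0,-10,0,0,0,0,0])

```text
time_s: 26.35
ee_pos: [0.5868, 0.189, 0.2687]
eef_rot: [3.139, 0.0, 1.866]
force: [-0.8, -0.2, -0.7]
grip_width: 0.0635
grip_force: 0.0
```

```bash
python3 d.py "[544.5,-241,267]"; cat > k.py <<'E'
from h import *
from station import camera
c=camera("scene"); P=cloud(c)*1000; X,Y,Z=[P[...,i] for i in range(3)]
for nm,x,y,z in(("tall",561.5,265,235),("mid",585,189,205),("low",608,112,175)):
    q=P[(np.hypot(X-x,Y-y)<32)&(abs(Z-z)<6)]
    if len(q)>20: print(nm,len(q),"top centre",np.round(cv2.minAreaRect(q[:,:2].astype(np.float32))[0],1),"z",np.median(q[:,2]).round(1))
    q=P[(np.hypot(X-x,Y-y)<32)&(abs(Z-z+25)<18)]
    if len(q)>20: print(nm,"handle side mean",q.mean(0).round(1)-[x,y,0])
cv2.imwrite("pics/k.png",cv2.convertScaleAbs(cv2.resize(c["image"][100:250,260:380,::-1],None,fx=4,fy=4),alpha=1.7))
E
python3 k.py
```

```text
t 26.35 p [586.8 189.  268.7] rpy [3.139 0.    1.866] q [ 0.25  0.41  1.22 -0.    1.5  -0.04] F [-0.8 -0.2 -0.7] w 0.0635 0.0
[ 544.5 -241.   267. ] [-399.1 -165.5    1.3] len 432.0 n 13.0 [-30.7  -12.73   0.1 ]
tall 54 top centre [561.1 260.7] z 233.4
tall handle side mean [  8.  -13.5 209.5]
mid 83 top centre [589.4 188.1] z 203.4
mid handle side mean [ 11.1 -10.3 179.4]
```

Call:
apply_moves(plan=[-15.3,-6.4,0,0,-30.7,-12.7,0,0,-30.7,-12.7,0,0,-30.7,-12.7,0,0,-30.7,-12.7,0,0,-30.7,-12.7,0,0,-30.7,-12.7,0,0,-30.7,-12.7,0,0,-30.7,-12.7,0,0,-30.7,-12.7,0,0,-30.7,-12.7,0,0,-30.7,-12.7,0,0,-30.7,-12.7,0,0,-15.3,-6.4,0,0,0,0,0,0,0,0,0,0])

```text
time_s: 28.0
ee_pos: [0.5441, -0.2405, 0.2665]
eef_rot: [-3.141, -0.001, 1.866]
force: [-1.0, -0.0, 0.3]
grip_width: 0.0636
grip_force: 0.0
```

```bash
python3 d.py "[544.5,-241,111]"; python3 k.py
```

```text
t 28.0 p [ 544.1 -240.5  266.5] rpy [-3.141e+00 -1.000e-03  1.866e+00] q [-0.48  0.37  1.29  0.    1.48 -0.77] F [-1.  -0.   0.3] w 0.0636 0.0
[ 544.5 -241.   111. ] [ -0.7   0.3 155.5] len 156.0 n 5.0 [-0.13  0.05 31.11]
tall 74 top centre [567.1 264.7] z 233.0
tall handle side mean [  9.6 -11.9 210. ]
mid 81 top centre [589.8 188.4] z 203.2
mid handle side mean [ 10.7 -10.3 179.8]
```

View pics/k.png

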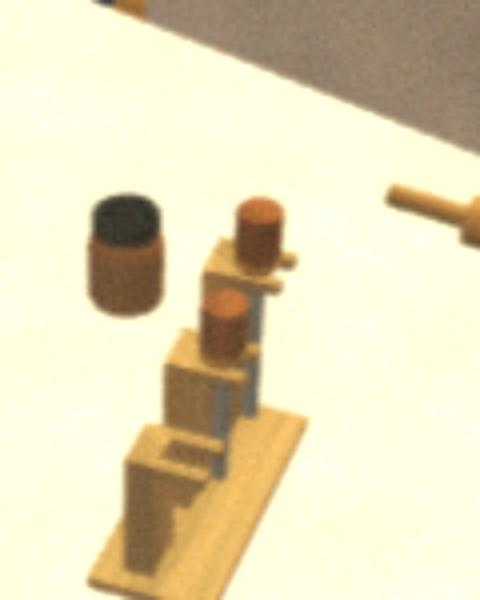

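Both punches hang straight: handles at about (260,235) and (225,325), shanks vertical below. Now the short one.

Call:
apply_moves(plan=[-0.7,0.3,20,0,0,0,25,0,0,0,25,0,0,0,25,0,0,0,25,0,0,0,20,0,0,0,15,0,0,0,0,0,0,0,0,0])

```text
time_s: 28.95
ee_pos: [0.5452, -0.2412, 0.1127]
eef_rot: [3.141, 0.0, 1.866]
force: [-0.6, -0.0, -0.4]
grip_width: 0.0634
grip_force: 0.0
```

Call:
apply_moves(plan=[0,0,0,0,0,0,0,0,0,0,0,0,0,0,0,0,0,0,0,0,0,0,0,0], hand=-1, squeeze=25)

```text
time_s: 29.55
ee_pos: [0.545, -0.2416, 0.1123]
eef_rot: [3.141, 0.0, 1.866]
force: [-0.3, 0.4, 3.3]
grip_width: 0.0355
grip_force: 24.9
```

Call:
apply_moves(plan=[0,0,-5,0,0,0,-10,0,0,0,-20,0,0,0,-20,0,0,0,-20,0,0,0,-20,0,0,0,-20,0,0,0,-20,0,0,0,-15,0,0,0,0,0,0,0,0,0])

```text
time_s: 30.65
ee_pos: [0.5447, -0.2414, 0.2617]
eef_rot: [-3.142, -0.0, 1.866]
force: [-0.0, 0.2, -1.6]
grip_width: 0.0355
grip_force: 24.9
```

```bash
python3 d.py "[608,112.5,262]";python3 m.py 12.3 90 lift3; sed 's/"scene"/"top"/' k.py > k2.py; python3 k2.py
```

```text
t 30.65 p [ 544.7 -241.4  261.7] rpy [-3.142 -0.     1.866] q [-0.48  0.37  1.3  -0.    1.47 -0.77] F [-0.   0.2 -1.6] w 0.0355 24.922301148762926
[608.  112.5 262. ] [ 3.202e+02  1.634e+02 -3.000e-01] len 360.0 n 11.0 [ 2.911e+01  1.486e+01 -2.000e-02]
scene shank low 56 mean-tcp [  3.8  -2.2 -84.2] min [  -3.5   -7.2 -101.6] max [  9.2   6.5 -67.5]
scene shank up 56 mean-tcp [  5.   -2.1 -40.3] min [ -1.2  -6.8 -56.5] max [  9.2   6.  -21.1]
scene handle low 33 mean-tcp [11.  -9.2 -7.5] min [ -4.9 -17.1 -13.4] max [20.5  8.  -3.4]
tall 162 top centre [563.2 264.3] z 234.9
tall handle side mean [ -5.9 -11.4 207.8]
mid 154 top centre [586.7 189.7] z 205.7
mid handle side mean [ -8.2  -8.8 177. ]
```

Call:
apply_moves(plan=[14.5,7.4,0,0,29,14.85,0,0,29,14.85,0,0,29,14.85,0,0,29,14.85,0,0,29,14.85,0,0,29,14.85,0,0,29,14.85,0,0,29,14.85,0,0,29,14.85,0,0,29,14.85,0,0,14.5,7.4,0,0,0,0,0,0,0,0,0,0,0,0,0,0])

```text
time_s: 32.3
ee_pos: [0.6083, 0.1101, 0.262]
eef_rot: [-3.141, 0.0, 1.865]
force: [-0.7, 0.4, -0.2]
grip_width: 0.0358
grip_force: 24.9
```

```bash
python3 d.py "[608.4,111,262]";python3 m.py 12.3 90 rack3
```

```text
t 32.3 p [608.3 110.1 262. ] rpy [-3.141  0.     1.865] q [ 0.12  0.42  1.23 -0.    1.49 -0.17] F [-0.7  0.4 -0.2] w 0.0358 24.922315125586465
[608.4 111.  262. ] [ 0.8  0.4 -0. ] len 1.0 n 1.0 [ 0.78  0.37 -0.04]
scene shank low 48 mean-tcp [  2.7  -2.7 -84.2] min [  -8.   -10.1 -101.7] max [  8.5   4.  -66.3]
scene shank up 48 mean-tcp [  4.4  -3.2 -38.9] min [ -2.5  -9.7 -55.7] max [ 10.1   4.8 -22.2]
scene handle low 29 mean-tcp [  8.5 -10.6  -7.6] min [-12.7 -19.3 -12.2] max [19.3  5.7 -3.4]
```

Call:
apply_moves(plan=[0.8,0.4,5,0,0,0,10,0,0,0,10,0,0,0,10,0,0,0,8,0,0,0,5,0,0,0,5,0,0,0,0,0,0,0,0,0])

```text
time_s: 33.3
ee_pos: [0.6086, 0.1121, 0.2092]
eef_rot: [3.141, 0.0, 1.866]
force: [-0.4, 0.8, -0.7]
grip_width: 0.0353
grip_force: 24.9
```

Call:
apply_moves(plan=[0,0,10,0,0,0,10,0,0,0,10,0,0,0,10,0,0,0,10,0,0,0,8,0,0,0,6,0,0,0,4,0,0,0,2,0,0,0,0,0,0,0,0,0])

```text
time_s: 34.4
ee_pos: [0.6087, 0.1121, 0.1393]
eef_rot: [3.141, 0.0, 1.866]
force: [0.6, -0.2, -1.3]
grip_width: 0.0357
grip_force: 24.9
```

Call:
apply_moves(plan=[0,0,0.7,0,0,0,0.5,0,0,0,0.3,0,0,0,0,0,0,0,0,0])

```text
time_s: 34.9
ee_pos: [0.6085, 0.1121, 0.1375]
eef_rot: [3.142, 0.0, 1.866]
force: [-0.2, -0.4, -0.6]
grip_width: 0.0358
grip_force: 24.9
```

Call:
apply_moves(plan=[0,0,0.3,0,0,0,0.3,0,0,0,0,0,0,0,0,0])

```text
time_s: 35.3
ee_pos: [0.6086, 0.112, 0.1373]
eef_rot: [3.141, 0.0, 1.866]
force: [-3.9, -0.5, 5.8]
grip_width: 0.0357
grip_force: 24.9
```

Call:
apply_moves(plan=[0,0,0,0,0,0,0,0,0,0,0,0,0,0,0,0,0,0,0,0], hand=0.35)

```text
time_s: 35.8
ee_pos: [0.6085, 0.1121, 0.1367]
eef_rot: [-3.142, -0.0, 1.866]
force: [-0.1, -0.2, 0.4]
grip_width: 0.0633
grip_force: 0.0
```

Call:
apply_moves(plan=[0,0,-10,0,0,0,-15,0,0,0,-15,0,0,0,-20,0,0,0,-20,0,0,0,-20,0,0,0,-20,0,0,0,-20,0,-30,-20,0,0,-30,-20,0,0,-30,-20,0,0,-30,-20,0,0,-30,-20,0,0,-30,-20,0,0,-30,-20,0,0,0,0,0,0,0,0,0,0])

```text
time_s: 37.5
ee_pos: [0.5356, -0.1299, 0.2781]
eef_rot: [3.14, 0.001, 1.864]
force: [0.5, 0.7, -0.3]
grip_width: 0.0635
grip_force: 0.0
```

```bash
python3 k2.py; python3 k.py; python3 d.py
```

```text
tall 162 top centre [563.1 264.2] z 235.8
tall handle side mean [ -6.8 -11.  208.4]
mid 154 top centre [586.6 189.6] z 205.6
mid handle side mean [ -7.7  -8.9 176.6]
low 139 top centre [609.9 113.8] z 176.0
low handle side mean [-11.8  -4.7 146.7]
tall 76 top centre [564.8 263.2] z 233.1
tall handle side mean [  9.2 -11.8 210.3]
mid 86 top centre [590.2 187.6] z 203.1
mid handle side mean [ 10.8 -10.3 179.7]
low 90 top centre [611.7 112.2] z 173.1
low handle side mean [  8.9  -9.1 150.5]
t 37.6 p [ 535.9 -128.9  277.6] rpy [3.141 0.    1.866] q [-0.3   0.26  1.41  0.    1.47 -0.6 ] F [ 0.9 -0.  -0.3] w 0.0632 0.0
```

View pics/k.png

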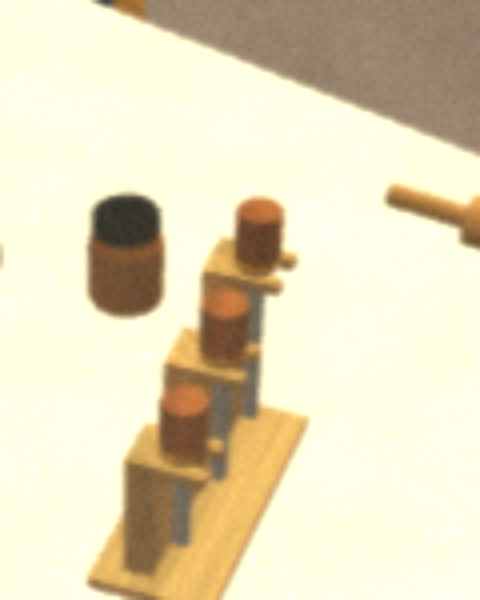

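All three punches hang straight on their forks, with handles at about (260,235), (225,325) and (185,425). Each is within about 2 mm of its fork point, and the arm is clear, so I'm handing in.

```bash
python3 -c "
from station import ctrl
print(ctrl.hand_in())"
```

```text
the job is handed in; nothing more can be done
None
```

All three punches hang straight in their own forks, placed long, middle, short and lowered on with light contact, and the job was handed in at about 38 s; the hand-in returned no verdict, and the arm never went near the vase, bowl or jar, though I did not re-measure them afterwards.

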